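# Gauge heatsink offcuts and file them by width

### The arm

A 7-joint arm with a two-finger parallel gripper is mounted at the origin on the work surface. World frame = base frame: x ahead of the robot, y to its left, z up, the work surface at z = 0. Lengths are in m, angles in rad, forces in N, time in s.
With the tool pointing down it reaches from about 0.35 to 0.9 m from the base axis. Payload 8.1 kg.
Tool frame: the origin (TCP) lies midway between the tips of the shut fingers; the grasp point (between the pads) lies 19 mm behind it; z points along the fingers, y is the line along which they close (so a half turn about z gives the same grasp; the last joint's range is limited). The gripper opens to 85 mm and grips with 20 to 120 N. Pads are 22 mm wide; open, the fingers measure 114 mm over their backs; the gripper's body (76 mm by 85 mm) begins 54 mm behind the grasp point. The pads swing forward as they close: fully open they stand 13 mm farther back than shut.
Start: joints at [-0.103, 0.434, 0.025, 1.573, -0.012, 1.134, -0.075], TCP at [0.625, -0, 0.231] pointing down, gripper open.
Joint ranges: [-2.62, 2.62], [-0.44, 2.09], [-1.27, 1.32], [0.08, 2.57], [-1.32, 4.46], [0.12, 2], [-2.74, 2.74]. Speed limits (rad/s): [2.22, 2.22, 3.01, 3.01, 3.14, 3.14, 3.14].

### API

Orientations are given as a 3x3 rotation matrix whose columns are the frame's x, y, z axes.
In Python, from plant import bot gives the robot as it stands. The module is installed in compiled form; this text tells all that it offers. Calls block until the motion is done:
- bot.move_pose(position, orientation): joint-space move of the TCP to a pose.
- bot.servo_line(position, v=0.15, attitude=None, guard=None): straight line of the TCP; attitude=None keeps the orientation; v is the mean speed in m/s. With guard (N) it stops when the force on the tool has changed by that much, and returns True; else False.
- bot.move_j(angles): joint-space move.
- bot.grip(opening): finger opening in m; the grip force is fixed at half the most; returns when the fingers have stopped.
- bot.wait(seconds).
- bot.ik(position, orientation): joint angles nearest the present ones, or None.
- bot.camera(name): name is "scene" or "side" or "wrist"; returns the picture (480x640x3 uint8, red, green, blue); there is no depth.
- bot.get_calibration(name): a dict with "fx", "fy", "cx", "cy" (pixels), "k1" (the pictures are not rectified: a ray, as slopes to the right and down, at radius r is drawn at 1 + k1 r^2 times it, then the intrinsics apply), "rvec" (rotation vector, rad) and "tvec" (3), from world to camera coordinates, as OpenCV has them; the wrist camera has in their place "hand_eye" (4x4, takes a point from camera to tool coordinates, whose origin is the TCP and whose axes are the flange's). Camera axes: x right, y down, z forward; pixel columns grow to the right and rows downward; lengths in m; the calibration is good to about 2 mm. A picture is of the moment at which its call begins: read the wrist's pose just before it. get_calibration takes no time and is no camera call.
A pose or a line that the arm cannot do raises bot.MotionError and nothing moves.
- bot.sign_off(): hands the job in; it is judged then, once.
Readings, each from a call of its own:
- bot.get_clock(): time.
- bot.get_qpos(): joint angles.
- bot.get_qvel(): joint speeds.
- bot.get_tau(): joint torques, N m.
- bot.get_position(): TCP position.
- bot.get_eef_rot(): TCP orientation.
- bot.get_contact_force(): force on the tool from outside, world axes, zero at the start.
- bot.get_torque(): the same for the moment, N m.
- bot.get_gripper_width(): finger opening in m.
- bot.get_grasp_force(): force on a finger pad.
Only numpy, scipy, OpenCV 4.12 (cv2) and the standard library are available. Lean on these libraries where they do the work, as an engineer would, in place of code of your own. Each camera call takes 0.05 s, during which the arm holds its last target. There are 200 camera calls.

### The job

The returns tray holds a few finned heatsink offcuts of unmarked width among other scrap. Taking its lanes one after another from left to right as the robot faces them, slide each offcut, fins up and end first, along the tapered slot of the width gauge until it wedges, leave it there a moment to read its width from where it stops, and lay it fins up and lengthwise in the stock rack's bay for that width (narrowest bay for the narrowest stock). Leave the other scrap in the tray and do not disturb anything else on the bench.

Things in the scene. Friction and masses are not known exactly. Their poses are not given: they have to be found in the camera images.
- tray: Fixed blue plastic tray 198 (x) x 212 (y) mm, on either side of the gauge. Floor 4 mm thick; 3 lanes 190 x 54 mm between 21 mm broad ribs 10 mm above the floor, centred at y = +75 (left), 0 (middle; may hold no offcut), -75 mm (right). Offcut in the far half of a lane, one piece of scrap in the near half. Origin: centre of underside; x away from the robot, y to its left, turned up to 0.2 rad.
- rack: Fixed empty plywood stock rack 210 (x) x 214 (y) mm, floor 4 mm thick. Bays 200 mm long (x), 48, 60 and 72 mm wide from left (+y) to right, for 20, 28 and 36 mm stock, between 12 mm broad ribs that stand 10 mm above the floor; a bay takes two offcuts end to end. Origin: centre of underside; x away from the robot, y to its left, turned up to 0.2 rad.
- bay_narrow (a point): Centre of the floor of the 48 mm bay (20 mm stock)
- bay_medium (a point): Centre of the floor of the 60 mm bay (28 mm stock)
- bay_wide (a point): Centre of the floor of the 72 mm bay (36 mm stock)
- gauge: Fixed taper gauge: dark base plate 8 mm thick, 96 mm wide, from x = -160 to +65 mm, with two aluminium jaws 9 mm high on it. Slot along x: mouth 44 mm wide at x = -60 (towards the robot), narrowing 1 mm in 4 to 15.5 mm at x = +54; plate before the mouth is an infeed. Stock slid in foot down along +x wedges by its leading corners. Origin: slot centre line, underside; x away from the robot, turned up to 0.25 rad.
- stop_36 (a point): Middle of the slot, on the base plate, at the long engraved line where it is 36 mm wide (32 mm in from the mouth): the leading end of 36 mm stock stops here, or 2 to 5 mm past under a firm push. Axes as the gauge's
- stop_28 (a point): Same where it is 28 mm wide (64 mm in): 28 mm stock stops here
- stop_20 (a point): Same where it is 20 mm wide (96 mm in): 20 mm stock stops here
- offcut_1: Aluminium heatsink offcut: flat foot, upright fins along its length, both ends alike; 76 mm long (x), 30 mm high, width (y) unmarked: 20, 28 or 36 mm, to be read on the gauge. Rigid, sides straight and square; grip it across its width. Origin: centre of its underside, z up towards the fin tips. Starts in the left lane, or is absent (None).
- offcut_2: Aluminium heatsink offcut: flat foot, upright fins along its length, both ends alike; 82 mm long (x), 30 mm high, width (y) unmarked: 20, 28 or 36 mm, to be read on the gauge. Rigid, sides straight and square; grip it across its width. Origin: centre of its underside, z up towards the fin tips. Starts in the left lane, or is absent (None).
- offcut_3: Aluminium heatsink offcut: flat foot, upright fins along its length, both ends alike; 80 mm long (x), 30 mm high, width (y) unmarked: 20, 28 or 36 mm, to be read on the gauge. Rigid, sides straight and square; grip it across its width. Origin: centre of its underside, z up towards the fin tips. Starts in the middle lane, or is absent (None).
- offcut_4: Aluminium heatsink offcut: flat foot, upright fins along its length, both ends alike; 74 mm long (x), 30 mm high, width (y) unmarked: 20, 28 or 36 mm, to be read on the gauge. Rigid, sides straight and square; grip it across its width. Origin: centre of its underside, z up towards the fin tips. Starts in the middle lane, or is absent (None).
- offcut_5: Aluminium heatsink offcut: flat foot, upright fins along its length, both ends alike; 84 mm long (x), 30 mm high, width (y) unmarked: 20, 28 or 36 mm, to be read on the gauge. Rigid, sides straight and square; grip it across its width. Origin: centre of its underside, z up towards the fin tips. Starts in the right lane, or is absent (None).
- offcut_6: Aluminium heatsink offcut: flat foot, upright fins along its length, both ends alike; 72 mm long (x), 30 mm high, width (y) unmarked: 20, 28 or 36 mm, to be read on the gauge. Rigid, sides straight and square; grip it across its width. Origin: centre of its underside, z up towards the fin tips. Starts in the right lane, or is absent (None).
- scrap_knob: Black plastic instrument knob, 32 mm across, 16 mm high: scrap lying in the tray, to stay in it. Origin: centre of its underside
- scrap_transformer: Small open transformer, 32 x 28 x 24 mm, copper winding in a dark core: scrap lying in the tray, to stay in it. Origin: centre of its underside
- scrap_core: Dark ferrite ring, 32 mm across, 12 mm high: scrap lying in the tray, to stay in it. Origin: centre of its underside
- scrap_terminal: White plastic terminal block, 60 x 22 x 18 mm: scrap that lies in the middle lane when that lane has no offcut (else absent, None), to stay in the tray. Origin: centre of its underside
- solder_reel: Reel of solder, 60 mm across, 40 mm high, standing flat: not to be disturbed. Origin: centre of its underside
- screwdriver: Screwdriver, 170 mm, lying on the mat: not to be disturbed. Origin: on the underside
- tip_tin: Round tin of brass wool, 64 mm across, 25 mm high: not to be disturbed. Origin: centre of its underside
- flux_bottle: Small amber bottle, 40 mm across, 90 mm high: not to be disturbed. Origin: centre of its underside
There are look-alikes about, which are no part of the job. What is shaped like the scrap_knob but red or turquoise is not meant.

How it is judged:
On the way, in this order (a step that is already met when the one before it is completed fails the run):
1. the left lane's offcut is wedged: flat on the gauge's plate, along the slot (0.12 rad), leading end at its width's line (at most 7 mm short, 10 mm past), still (x of offcut_1 in the frame of stop_28 between -0.045 and -0.028 m and z of offcut_1 in the frame of stop_28 between -0.003 and 0.004 m and y of offcut_1 in the frame of stop_28 between -0.006 and 0.006 m and angle between the x axis of each of offcut_1, offcut_2 and the x axis of gauge, either way round below 0.12 rad and linear speed of each of offcut_1, offcut_2 below 0.01 m/s and x of offcut_2 in the frame of stop_20 between -0.048 and -0.031 m and z of offcut_2 in the frame of stop_20 between -0.003 and 0.004 m and y of offcut_2 in the frame of stop_20 between -0.006 and 0.006 m), for 0.3 s.
2. the middle lane's offcut is wedged: flat on the gauge's plate, along the slot (0.12 rad), leading end at its width's line (at most 7 mm short, 10 mm past), still (x of offcut_3 in the frame of stop_36 between -0.047 and -0.03 m and z of offcut_3 in the frame of stop_36 between -0.003 and 0.004 m and y of offcut_3 in the frame of stop_36 between -0.006 and 0.006 m and angle between the x axis of each of offcut_3, offcut_4 and the x axis of gauge, either way round below 0.12 rad and linear speed of each of offcut_3, offcut_4 below 0.01 m/s and x of offcut_4 in the frame of stop_20 between -0.044 and -0.027 m and z of offcut_4 in the frame of stop_20 between -0.003 and 0.004 m and y of offcut_4 in the frame of stop_20 between -0.006 and 0.006 m), for 0.3 s.
3. the right lane's offcut is wedged: flat on the gauge's plate, along the slot (0.12 rad), leading end at its width's line (at most 7 mm short, 10 mm past), still (x of offcut_5 in the frame of stop_28 between -0.049 and -0.032 m and z of offcut_5 in the frame of stop_28 between -0.003 and 0.004 m and y of offcut_5 in the frame of stop_28 between -0.006 and 0.006 m and angle between the x axis of each of offcut_5, offcut_6 and the x axis of gauge, either way round below 0.12 rad and linear speed of each of offcut_5, offcut_6 below 0.01 m/s and x of offcut_6 in the frame of stop_36 between -0.043 and -0.026 m and z of offcut_6 in the frame of stop_36 between -0.003 and 0.004 m and y of offcut_6 in the frame of stop_36 between -0.006 and 0.006 m), for 0.3 s.
At the end, for the whole second after the job is handed in: every offcut present lies fins up, flat on the floor (tilt under 0.1 rad, within 4 mm), lengthwise (within 0.35 rad) and stays in the rack bay for its own width; the knob, transformer, ferrite ring and terminal block (if present) are still inside the tray (x of offcut_1 in the frame of bay_medium between -0.075 and 0.075 m and y of offcut_1 in the frame of bay_medium between -0.019 and 0.019 m and z of offcut_1 in the frame of bay_medium between -0.003 and 0.004 m and angle between each of offcut_1, offcut_2, offcut_3, offcut_4, offcut_5, offcut_6's own z axis and vertical below 0.1 rad and angle between the x axis of each of offcut_1, offcut_2, offcut_3, offcut_4, offcut_5, offcut_6 and the x axis of rack, either way round below 0.35 rad and x of offcut_2 in the frame of bay_narrow between -0.075 and 0.075 m and y of offcut_2 in the frame of bay_narrow between -0.017 and 0.017 m and z of offcut_2 in the frame of bay_narrow between -0.003 and 0.004 m and x of offcut_3 in the frame of bay_wide between -0.075 and 0.075 m and y of offcut_3 in the frame of bay_wide between -0.021 and 0.021 m and z of offcut_3 in the frame of bay_wide between -0.003 and 0.004 m and x of offcut_4 in the frame of bay_narrow between -0.075 and 0.075 m and y of offcut_4 in the frame of bay_narrow between -0.017 and 0.017 m and z of offcut_4 in the frame of bay_narrow between -0.003 and 0.004 m and x of offcut_5 in the frame of bay_medium between -0.075 and 0.075 m and y of offcut_5 in the frame of bay_medium between -0.019 and 0.019 m and z of offcut_5 in the frame of bay_medium between -0.003 and 0.004 m and x of offcut_6 in the frame of bay_wide between -0.075 and 0.075 m and y of offcut_6 in the frame of bay_wide between -0.021 and 0.021 m and z of offcut_6 in the frame of bay_wide between -0.003 and 0.004 m and x of scrap_knob in the frame of tray between -0.1 and 0.1 m and y of scrap_knob in the frame of tray between -0.108 and 0.108 m and z of scrap_knob in the frame of tray between -0.005 and 0.04 m and x of scrap_transformer in the frame of tray between -0.1 and 0.1 m and y of scrap_transformer in the frame of tray between -0.108 and 0.108 m and z of scrap_transformer in the frame of tray between -0.005 and 0.04 m and x of scrap_core in the frame of tray between -0.1 and 0.1 m and y of scrap_core in the frame of tray between -0.108 and 0.108 m and z of scrap_core in the frame of tray between -0.005 and 0.04 m and x of scrap_terminal in the frame of tray between -0.1 and 0.1 m and y of scrap_terminal in the frame of tray between -0.108 and 0.108 m and z of scrap_terminal in the frame of tray between -0.005 and 0.04 m); the robot touches nothing.
It fails at once if the solder reel is moved by more than 3 cm (distance of solder_reel from where it was at the start of the episode above 0.03 m).
It fails at once if the screwdriver is moved by more than 3 cm (distance of screwdriver from where it was at the start of the episode above 0.03 m).
It fails at once if the tip tin is moved by more than 3 cm (distance of tip_tin from where it was at the start of the episode above 0.03 m).
It fails at once if the flux bottle is moved by more than 3 cm (distance of flux_bottle from where it was at the start of the episode above 0.03 m).
Of offcut_1, offcut_2 only 1 to 1 are there at a start; the rules pass over those that are not, and their reading is None.
Of offcut_3, offcut_4, scrap_terminal only 1 to 1 are there at a start; the rules pass over those that are not, and their reading is None.
Of offcut_5, offcut_6 only 1 to 1 are there at a start; the rules pass over those that are not, and their reading is None.
At some moment in a run one of offcut_1, offcut_2, offcut_3, offcut_4, offcut_5, offcut_6 may be knocked a few centimetres aside while the robot is not near it.
Once in a run the grip may slacken for a moment while it holds something.
It also fails if it takes over 210 s, if anything falls off the work surface, if the arm or the gripper's body presses on something with over 40 N, if the wrist force passes 120 N, or if a joint passes its speed limit or range.

## Working session

There is one attempt and no reset: what is moved stays moved. The work goes in short steps, each a Python script; the robot and the scene stay as the last script left them, time stands still between calls to the robot, and variables do not carry over. Pictures are saved under pics/ and viewed, at most 14 in all, crops included, and the job is handed in when it is done.

```bash
ls; mkdir -p pics
python3 - <<'E'
from plant import bot
import cv2
for n in("scene","side","wrist"):
    im=bot.camera(n); cv2.imwrite(f"pics/{n}0.png",im[:,:,::-1]); print(n,bot.get_calibration(n))
print(bot.get_clock(),bot.get_position(),bot.get_eef_rot(),bot.get_gripper_width())
E
```

```text
pics
scene {'fx': 445.75366218333227, 'fy': 445.75366218333227, 'cx': 308.09814380314236, 'cy': 232.11579751666565, 'k1': -0.1044578201550459, 'rvec': array([ 0.61760378,  2.70970146, -1.04145478]), 'tvec': array([ 0.48063208, -0.18967911,  1.08374753])}
side {'fx': 621.9219656088201, 'fy': 621.9219656088201, 'cx': 324.71053863692606, 'cy': 245.01077788913264, 'k1': -0.1781214061847855, 'rvec': array([ 0.97604225, -2.44614192,  1.06989022]), 'tvec': array([0.44605489, 0.26803866, 1.26271484])}
wrist {'fx': 390.3137396888553, 'fy': 390.3137396888553, 'cx': 321.106135788472, 'cy': 236.41500843386015, 'k1': -0.004009953722845233, 'hand_eye': array([[ 1.07834863e-03, -9.65555914e-01, -2.60193418e-01,
         6.52077793e-02],
       [ 9.99999294e-01,  1.17108625e-03, -2.01393970e-04,
         3.56555053e-04],
       [ 4.99166072e-04, -2.60193017e-01,  9.65556495e-01,
        -1.41693956e-01],
       [ 0.00000000e+00,  0.00000000e+00,  0.00000000e+00,
         1.00000000e+00]])}
0.15 [ 6.24606237e-01 -5.43033227e-05  2.30690278e-01] [[ 1.70849408e-04  9.99999220e-01 -1.23702307e-03]
 [ 9.99999982e-01 -1.70953937e-04 -8.43944462e-05]
 [-8.46058544e-05 -1.23700863e-03 -9.99999231e-01]] 0.08539483293782145
```

View pics/scene0.png

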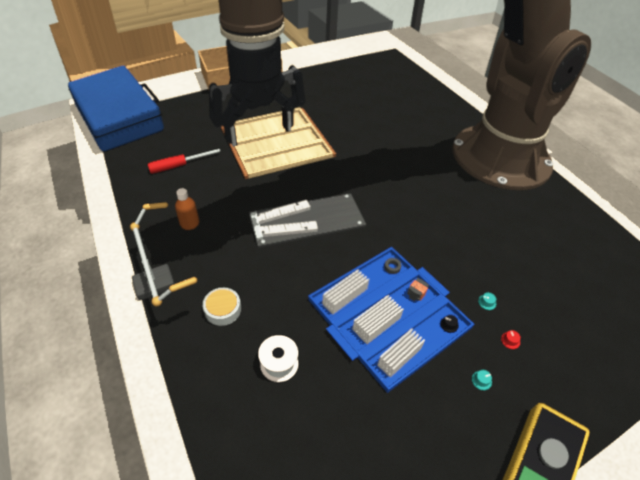

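View pics/side0.png

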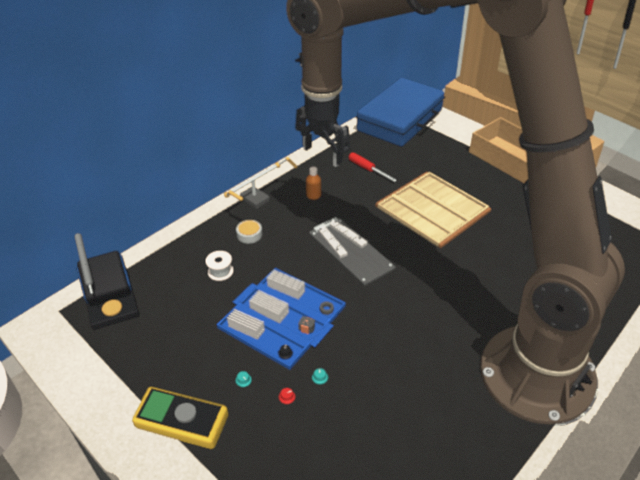

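Both pictures show the tray (scene px ~(390,318)) with three offcuts, the gauge (~(307,220)) and the rack (~(280,143)). The middle lane holds an offcut and a transformer. Next I'll get coarse positions and take wrist views.

```bash
cat > h.py <<'E'
from plant import bot
import numpy as np, cv2
def cal(n):
    c=bot.get_calibration(n); K=np.array([[c['fx'],0,c['cx']],[0,c['fy'],c['cy']],[0,0,1]])
    return c,K,np.array([c['k1'],0,0,0,0.])
def snap(n,fn=None):
    """picture plus (R,t) camera->world, K, D"""
    c,K,D=cal(n)
    if n=='wrist':
        T=np.eye(4);T[:3,:3]=bot.get_eef_rot();T[:3,3]=bot.get_position();T=T@c['hand_eye'];R,t=T[:3,:3],T[:3,3]
    else:
        Rw=cv2.Rodrigues(c['rvec'])[0];R=Rw.T;t=-Rw.T@c['tvec']
    im=bot.camera(n)[:,:,::-1].copy()
    if fn: cv2.imwrite('pics/'+fn,im)
    return im,(R,t,K,D)
def w(cam,px,z):
    R,t,K,D=cam; u=cv2.undistortPoints(np.array(px,float).reshape(-1,1,2),K,D).reshape(-1,2)
    d=np.c_[u,np.ones(len(u))]@R.T
    return t+d*((z-t[2])/d[:,2])[:,None]
def pix(cam,P):
    R,t,K,D=cam; P=(np.array(P,float).reshape(-1,3)-t)@R
    return cv2.projectPoints(P,np.zeros(3),np.zeros(3),K,D)[0].reshape(-1,2)
def rot(yaw):
    """tool down, tool y at world angle yaw+90deg (grips across a piece lying along yaw); start attitude: tool x=+y"""
    # x_tool along direction a=yaw+pi/2 ... start has x_tool=+Y, y_tool=+X
    c,s=np.cos(yaw),np.sin(yaw)
    return np.array([[c,s,0],[s,-c,0],[0,0,-1.]])  # x_tool along yaw, y_tool across
E
python3 - <<'E'
from h import *
for n,ps in (("scene",[(390,318),(307,220),(280,143),(278,358),(222,306),(187,215),(185,158)]),("side",[(282,316),(352,250),(433,207)])):
    im,cam=snap(n); print(n,w(cam,ps,0.0).round(3).tolist(),cam[1])
for y in (0,np.pi):
  for p in ([.6,.2,.3],[.6,0,.3],[.6,-.2,.3],[.5,.2,.45],[.5,.2,.35]):
    print(y,p,bot.ik(np.array(p),rot(y)))
E
```

```text
scene [[0.506, 0.267, 0.0], [0.534, -0.007, 0.0], [0.479, -0.274, 0.0], [0.712, 0.252, 0.0], [0.761, 0.118, 0.0], [0.756, -0.128, 0.0], [0.709, -0.318, 0.0]] [0.82018115 0.56683192 0.66895331]
side [[0.504, 0.255, 0.0], [0.534, -0.013, 0.0], [0.488, -0.289, 0.0]] [-0.19046005  0.84727019  1.05409518]
0 [0.6, 0.2, 0.3] [-0.62410578  0.40837699  0.32503059  1.46874166 -0.13252202  1.2860963
 -1.85753863]
0 [0.6, 0, 0.3] [-0.35652968  0.35309347  0.3765671   1.55600767 -0.13404526  1.25806185
 -1.53056422]
0 [0.6, -0.2, 0.3] [-0.05020552  0.41641396  0.43153181  1.47507639 -0.17706336  1.28875755
 -1.17265698]
0 [0.5, 0.2, 0.45] [-0.65773301  0.1887131   0.22615558  1.39770308 -0.04207985  1.55988249
 -2.00579725]
0 [0.5, 0.2, 0.35] [-0.67552414  0.21171917  0.24515795  1.60700237 -0.05255114  1.32934322
 -1.99385017]
3.141592653589793 [0.6, 0.2, 0.3] [-0.16675954  0.43349925 -0.36207155  1.42498394  0.15456349  1.3110969
  1.03296677]
3.141592653589793 [0.6, 0, 0.3] [ 0.13395023  0.37161577 -0.31590098  1.51198186  0.11814434  1.27679111
  1.37474966]
3.141592653589793 [0.6, -0.2, 0.3] [ 0.40679465  0.42109259 -0.25423651  1.43171697  0.10682851  1.30230459
  1.71629417]
3.141592653589793 [0.5, 0.2, 0.45] [-0.20789557  0.22126479 -0.35350248  1.36049727  0.07604872  1.57310218
  1.01751492]
3.141592653589793 [0.5, 0.2, 0.35] [-0.18696358  0.24603843 -0.37277352  1.56740006  0.09113495  1.34535086
  1.00088836]
```

View pics/wrist0.png

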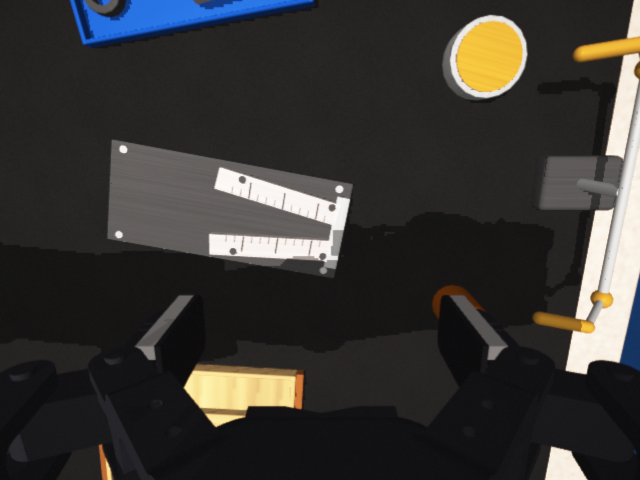

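Run:
```python
from h import *
R=rot(np.pi/2)
bot.move_pose(np.array([.51,.14,.36]),R); im,c=snap('wrist','w_tray.png')
bot.move_pose(np.array([.53,-.11,.30]),R); snap('wrist','w_gauge.png')
bot.move_pose(np.array([.40,-.28,.36]),rot(0)); snap('wrist','w_rack.png')
import pickle
print(bot.get_clock(), bot.get_position())
a=cv2.imread('pics/w_gauge.png');b=cv2.imread('pics/w_rack.png')
cv2.imwrite('pics/both.png',np.hstack([cv2.resize(a,(400,300)),cv2.resize(b,(400,300))]))
```

```text
3.3583 [ 0.4010716  -0.27859997  0.35972241]
```

View pics/w_tray.png

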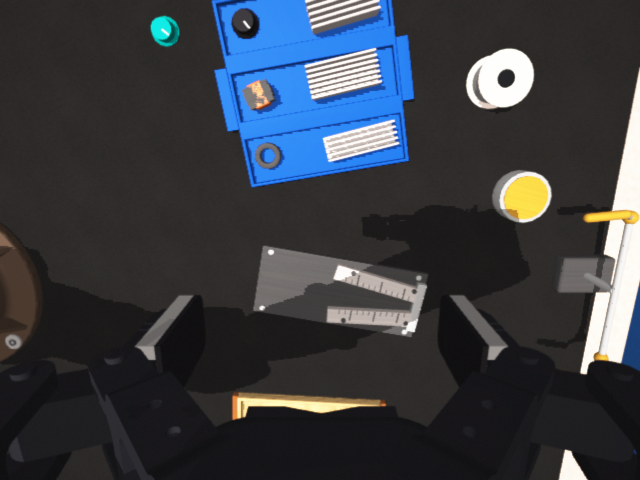

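View pics/both.png

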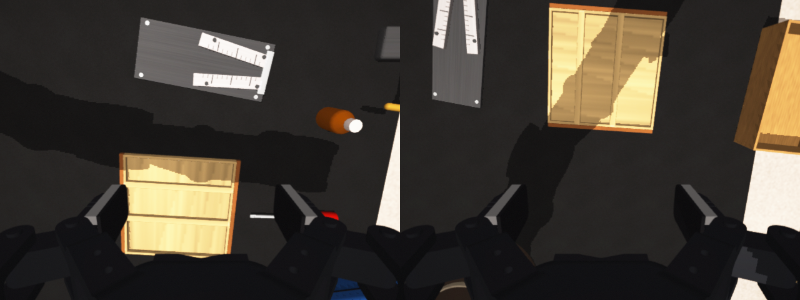

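```bash
cat >> h.py <<'E'
def quad(mask,close=5):
    mask=cv2.morphologyEx(mask.astype(np.uint8)*255,cv2.MORPH_CLOSE,np.ones((close,close)))
    mask=cv2.morphologyEx(mask,cv2.MORPH_OPEN,np.ones((3,3)))
    return sorted(cv2.findContours(mask,cv2.RETR_EXTERNAL,cv2.CHAIN_APPROX_NONE)[0],key=cv2.contourArea,reverse=True)
def rect(cam,cnt,z):
    """metric min-area rect of a contour seen at height z: centre, long, short, yaw of long side"""
    P=w(cam,cnt.reshape(-1,2),z)[:,:2].astype(np.float32)*1000
    (c,(a,b),th)=cv2.minAreaRect(P); th=np.radians(th)
    if a<b: a,b,th=b,a,th+np.pi/2
    th=(th+np.pi/2)%np.pi-np.pi/2
    return np.array(c)/1000,a/1000,b/1000,th
def offcuts(im,cam):
    """pale things on top of blue, in the picture"""
    hsv=cv2.cvtColor(im,cv2.COLOR_BGR2HSV); blue=(abs(hsv[:,:,0].astype(int)-110)<14)&(hsv[:,:,1]>130)&(hsv[:,:,2]>60)
    bc=quad(blue,25)[0]; m=np.zeros(blue.shape,np.uint8); cv2.drawContours(m,[cv2.convexHull(bc)],-1,1,-1)
    pale=(m>0)&(hsv[:,:,1]<70)&(hsv[:,:,2]>75)
    return bc,[rect(cam,c,.034) for c in quad(pale,7) if cv2.contourArea(c)>600]
E
python3 - <<'E'
from h import *
R=rot(np.pi/2)
bot.move_pose(np.array([.51,-.11,.30]),R);bot.wait(.3); im,c=snap('wrist','g1.png')
g=im.max(2)>62; m=np.zeros_like(g); m[20:330,150:520]=g[20:330,150:520]
for q in quad(m)[:2]: print('gauge?',rect(c,q,.008), cv2.boundingRect(q))
bot.move_pose(np.array([.40,-.28,.36]),rot(0));bot.wait(.3); im,c=snap('wrist','r1.png')
hsv=cv2.cvtColor(im,cv2.COLOR_BGR2HSV); m=(hsv[:,:,0]<32)&(hsv[:,:,1]>60)&(hsv[:,:,2]>60);m[:,480:]=0;m[300:]=0;m[:,:190]=0
for q in quad(m)[:2]: print('rack?',rect(c,q,.008),rect(c,q,.014),cv2.boundingRect(q))
bot.move_pose(np.array([.49,.20,.36]),R);bot.wait(.3); im,c=snap('wrist','t1.png')
bc,o=offcuts(im,c); print('tray',rect(c,bc,.012)); [print('off',x) for x in o]
print(bot.get_clock())
E
```

```text
gauge? (array([ 0.53587769, -0.0091608 ]), 0.22719259643554687, 0.09550924682617187, np.float64(-0.18191201194782458)) (233, 26, 227, 134)
gauge? (array([ 0.48869702, -0.22971147]), 0.229739501953125, 0.11141007995605469, np.float64(-0.04423297517734426)) (208, 243, 195, 87)
rack? (array([ 0.48528561, -0.28484119]), 0.22855612182617188, 0.21871798706054688, np.float64(-0.06270412786591528)) (array([ 0.4850564, -0.2847818]), 0.22577690124511718, 0.21605844116210937, np.float64(-0.06270346207564259)) (234, 3, 192, 210)
tray (array([0.50299716, 0.25675574]), 0.22774720764160156, 0.21344245910644533, np.float64(0.16403774023856688))
off (array([0.53477338, 0.26592844]), 0.08078648376464843, 0.03675623321533203, np.float64(0.2227947471186058))
off (array([0.53318909, 0.33438342]), 0.07779426574707031, 0.03072383499145508, np.float64(0.2660998436826525))
off (array([0.55591626, 0.19476741]), 0.08423202514648437, 0.032181941986083984, np.float64(0.2505031739166581))
8.3167
```

View pics/t1.png

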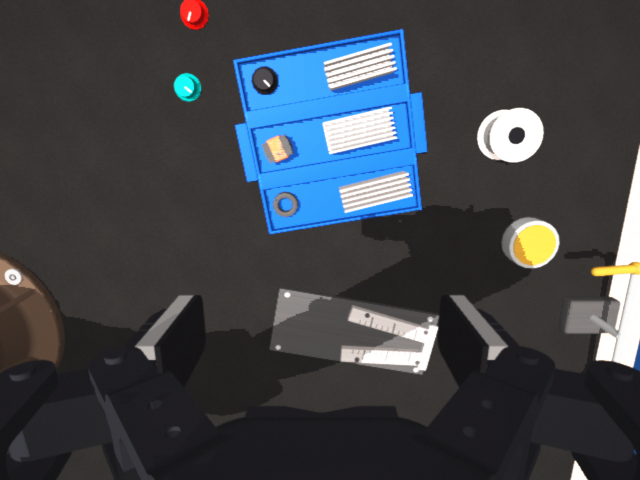

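View pics/g1.png

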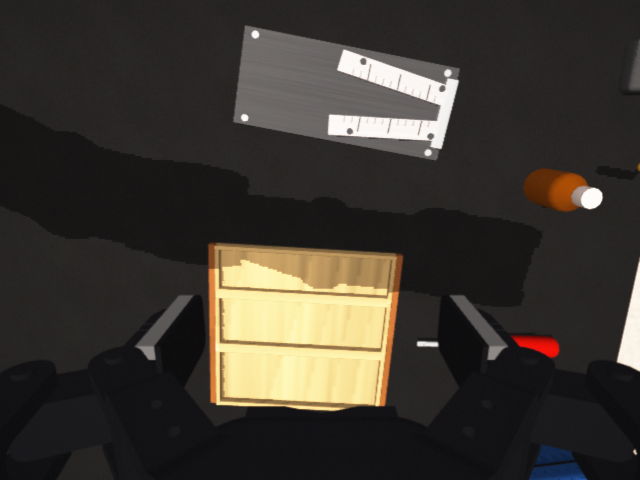

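The pictures show the three offcuts and the scrap clearly. Metric sizes: left 78x31, middle 81x37, right 84x32 mm, the rest of the layout agrees too. Next is picking the left offcut and starting it in the gauge.

```bash
cat >> h.py <<'E'
GY=-0.182; gx=np.array([np.cos(GY),np.sin(GY)]); gy=np.array([-gx[1],gx[0]])
G0=np.array([.5359,-.0092])+.0475*gx            # gauge origin
RY=-0.062; rx=np.array([np.cos(RY),np.sin(RY)]); ry=np.array([-rx[1],rx[0]]); R0=np.array([.485,-.2848])
BAY={20:.078,28:.012,36:-.066}; STOP={36:-.028,28:.004,20:.036}
def gp(x,z,y=0): return np.r_[G0+x*gx+y*gy,z]
def look_tray(fn=None):
    bot.move_pose(np.array([.49,.20,.36]),rot(np.pi/2));bot.wait(.3); im,c=snap('wrist',fn)
    return offcuts(im,c)[1]
ZG=.017
def st(s): print(s,'t%.1f'%bot.get_clock(),'w%.1f'%(1e3*bot.get_gripper_width()),'f%.0f'%bot.get_grasp_force(),bot.get_position().round(4),bot.get_contact_force().round(1))
def pick(c,yaw,open_=.06):
    A=rot(np.pi+yaw); bot.grip(open_)
    bot.move_pose(np.r_[c,.12],A); hit=bot.servo_line(np.r_[c,ZG],v=.08,guard=12); bot.wait(.2)
    st('down hit=%s'%hit); bot.grip(0.0); st('grip')
    bot.servo_line(np.r_[c,.14],v=.12); bot.wait(.2); st('lift')
def to_gauge(x0):
    A=rot(np.pi+GY); bot.move_pose(gp(x0,.14),A); bot.servo_line(gp(x0,.05),v=.12); st('above infeed')
    print('hit',bot.servo_line(gp(x0,ZG+.005),v=.04,guard=8)); bot.wait(.2); st('infeed')
E
python3 - <<'E'
from h import *
o=look_tray()
for x in o: print(x)
l=max(o,key=lambda x:x[0][1])
pick(l[0],l[3]); to_gauge(-.106)
snap('scene','s2.png'); snap('wrist','w2.png')
E
```

```text
(array([0.53456165, 0.26594131]), 0.08078398132324219, 0.036804733276367185, np.float64(0.2253696244185488))
(array([0.53315399, 0.33443146]), 0.07760203552246094, 0.030698207855224608, np.float64(0.26574010055365327))
(array([0.55569507, 0.19462262]), 0.08430875396728515, 0.03209319305419922, np.float64(0.2474359447101866))
down hit=False t12.3 w59.7 f0 [0.5334 0.3345 0.0174] [0.4 0.2 0.6]
grip t12.7 w26.6 f60 [0.5333 0.3346 0.0174] [-0.3 -0.7  3.5]
lift t14.1 w26.1 f59 [0.5328 0.3342 0.1393] [ 0.4 -0.  -1.4]
above infeed t16.2 w26.2 f65 [0.4789 0.0017 0.0504] [ 0.7 -0.2 -1.2]
hit True
infeed t17.2 w26.2 f66 [0.4778 0.0014 0.0213] [ 0.2 -1.2  6.3]
```

```bash
cat >> h.py <<'E'
def slide(x0,width,L):
    """gripped slide till contact, release, push from behind, back away"""
    x1=STOP[width]-L/2+.006
    bot.servo_line(gp(x0,.0225),v=.03); bot.wait(.1)
    print('contact',bot.servo_line(gp(x1,.0225),v=.04,guard=14)); st('slid'); d=local(); print('lead at stop %+.1f mm'%(1e3*(d[0]+L/2-STOP[width])),d)
    bot.grip(.055); bot.servo_line(np.r_[bot.get_position()[:2],.09],v=.12)
    xb=d[0]-L/2-.035
    bot.grip(0.0); bot.servo_line(gp(xb,.09),v=.15); bot.servo_line(gp(xb,.0135),v=.08,guard=10); bot.wait(.2); st('behind')
    print('push',bot.servo_line(gp(xb+.055,.0135),v=.03,guard=12)); bot.wait(.3); st('pushed'); d=local(); print('lead est %+.1f'%(1e3*(d[0]+.011+L-STOP[width])))
    d=local(); bot.servo_line(gp(d[0]-.02,.0135),v=.08); bot.servo_line(gp(d[0]-.02,.2),v=.15); bot.wait(.5)
def local():
    p=bot.get_position()[:2]-G0; return np.array([p@gx,p@gy])
E
python3 - <<'E'
from h import *
slide(-.106,28,.076)
bot.move_pose(gp(-.10,.22),rot(np.pi+GY)); bot.wait(.2)
a,_=snap('wrist','w3.png')
b,_=snap('scene'); cv2.imwrite('pics/m3.png',np.hstack([cv2.resize(a,(533,400)),cv2.resize(b[170:270,220:400],None,fx=1.48,fy=4)[:400]]))
E
```

```text
contact True
slid t19.4 w26.6 f66 [ 0.5501 -0.0113  0.0215] [-0.9  0.1  5.1]
lead at stop +0.9 mm [-0.03312748  0.00053769]
behind t23.1 w0.0 f0 [0.4786 0.0014 0.0139] [ 0.  -0.   1.1]
push True
pushed t24.3 w-0.0 f0 [ 0.5019 -0.0033  0.0128] [-0.5 -0.3  0.4]
lead est +1.0
```

View pics/w3.png

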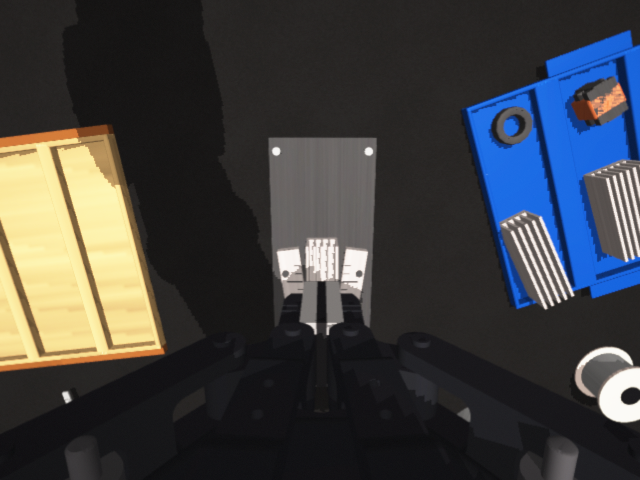

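The picture shows the offcut lying straight in the slot (px ~(322,262)) with its lead about 1 mm past the 28 mm line. Next I'll move it to the medium bay and look at the tray again.

```bash
cat >> h.py <<'E'
def unload(width,L,bx,lead=.001):
    x=STOP[width]-L/2+lead; A=rot(np.pi+GY); bot.grip(.058)
    bot.move_pose(gp(x,.12),A); print('hit',bot.servo_line(gp(x,.0215),v=.08,guard=12)); bot.grip(0.0); st('regrip')
    bot.servo_line(gp(x-.025,.0225),v=.06); bot.servo_line(gp(x-.025,.14),v=.12); bot.wait(.1); st('lift')
    p=R0+bx*rx+BAY[width]*ry; A=rot(np.pi+RY)
    bot.move_pose(np.r_[p,.12],A); st('over bay'); bot.servo_line(np.r_[p,.03],v=.1); bot.wait(.1)
    print('hit',bot.servo_line(np.r_[p,.0165],v=.03,guard=6)); st('placed')
    bot.grip(width/1000+.016); bot.servo_line(np.r_[bot.get_position()[:2],.15],v=.12); st('left')
E
python3 - <<'E'
from h import *
unload(28,.076,.045)
bot.move_pose(np.array([.40,-.28,.36]),rot(0));bot.wait(.3); im,c=snap('wrist')
a=im[0:300,150:550]
for x in look_tray('t4.png'): print(x)
cv2.imwrite('pics/m4.png',np.hstack([a,cv2.imread('pics/t4.png')[20:320,200:600]]))
E
```

```text
hit False
regrip t30.1 w26.1 f59 [ 0.5504 -0.0116  0.0221] [-1.2  0.8  5.9]
lift t31.9 w26.5 f60 [ 0.5251 -0.0073  0.1392] [-1.1  0.4 -1.2]
over bay t32.9 w26.5 f60 [ 0.5313 -0.2736  0.1198] [1.  0.  0.1]
hit True
placed t34.5 w26.1 f61 [ 0.5307 -0.2756  0.0181] [-0.4  0.5  6.9]
left t36.1 w44.2 f0 [ 0.5296 -0.2751  0.1492] [-0.3 -0.5 -0. ]
(array([0.53469971, 0.26585672]), 0.08124149322509766, 0.03700965118408203, np.float64(0.22331651031042266))
(array([0.56708252, 0.18628256]), 0.08906724548339844, 0.0344940185546875, np.float64(0.3258283051493249))
```

View pics/m4.png

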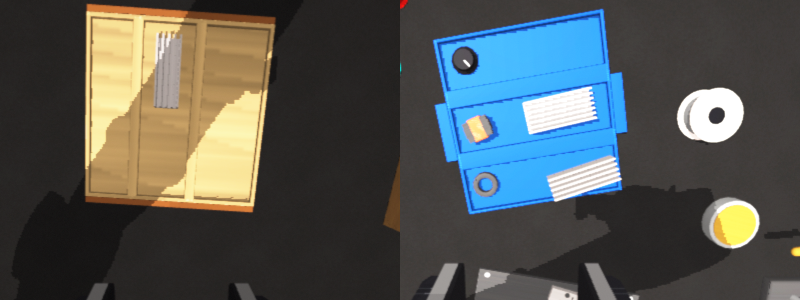

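The offcut lies well in the medium bay. The right-lane offcut has been knocked towards the far right corner of its lane (crop px ~(585,178)). Now the middle one.

Run:
```python
from h import *
m=max(look_tray(),key=lambda x:x[0][1]); print(m)
pick(m[0],m[3],.062)
wd=bot.get_gripper_width()
if wd<.03: raise SystemExit('check width')
to_gauge(-.110); slide(-.110,36,.080)
bot.move_pose(gp(-.08,.26),rot(np.pi/2)); bot.move_pose(gp(-.08,.26)+[0,-.1,0],rot(np.pi/2)); bot.wait(.2)
snap('wrist','w5.png')
```

```text
(array([0.53463531, 0.26589178]), 0.08139730834960937, 0.036961681365966795, np.float64(0.2240746623384977))
down hit=False t45.0 w61.8 f0 [0.5348 0.266  0.0174] [0.1 0.2 0.9]
grip t45.4 w34.8 f61 [0.5348 0.266  0.0174] [-0.2 -0.2  5.5]
lift t46.7 w34.8 f60 [0.5343 0.2657 0.1393] [ 0.4 -0.  -1.9]
above infeed t48.7 w34.5 f60 [0.4749 0.0024 0.0504] [-0.3  0.1 -1.9]
hit True
infeed t49.6 w34.6 f61 [0.4739 0.0021 0.0214] [-1.2 -0.1  5.4]
contact True
slid t51.1 w34.9 f61 [ 0.5173 -0.0052  0.0216] [-1.2 -0.4  3.4]
lead at stop +1.5 mm [-0.06647156  0.000581  ]
behind t54.7 w-0.3 f0 [0.4438 0.0079 0.0139] [ 0.   0.2 -0.3]
push True
pushed t56.0 w0.1 f0 [0.4667 0.0033 0.013 ] [ 0.2  0.3 -0.8]
lead est +1.1
```

View pics/w5.png

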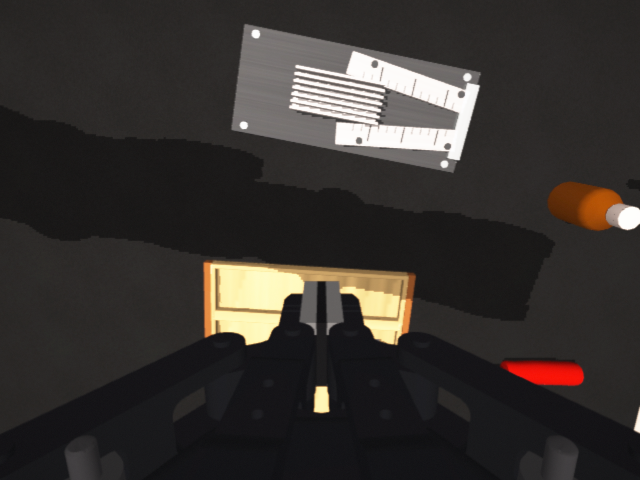

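The 36 mm piece is wedged in line, leading end at px ~(383,108) by the 36 mark. I'll move it to the wide bay, then look at the knocked offcut.

Run:
```python
from h import *
unload(36,.080,.02)
for x in look_tray('t6.png'): print(x)
b,_=snap('side'); cv2.imwrite('pics/m6.png',np.hstack([cv2.imread('pics/t6.png')[60:260,330:480].repeat(2,0).repeat(2,1),cv2.resize(b[250:380,200:360],(492,400))]))
```

```text
hit False
regrip t63.5 w35.3 f60 [ 0.5171 -0.0054  0.0222] [-2.   1.1  7.1]
lift t65.3 w34.4 f61 [ 0.4916 -0.0012  0.1392] [ 0.9 -0.4 -0.5]
over bay t66.6 w33.9 f61 [ 0.5017 -0.35    0.1198] [ 0.3  0.5 -2. ]
hit True
placed t68.2 w34.6 f62 [ 0.5009 -0.3519  0.0183] [-0.8  0.3  7.2]
left t69.8 w51.4 f0 [ 0.4999 -0.3512  0.1492] [ 1.  -0.1  0.1]
(array([0.57158313, 0.19839043]), 0.10600682067871094, 0.05543401718139648, np.float64(0.3387681388328292))
```

View pics/m6.png

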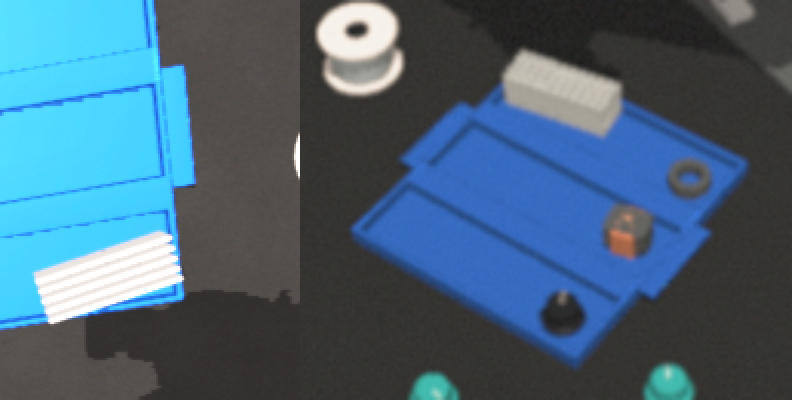

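Run:
```python
from h import *
V=[]
for i,p in enumerate(([.55,.16,.30],[.50,.10,.34],[.62,.10,.30])):
    bot.move_pose(np.array(p),rot(np.pi/2));bot.wait(.3); im,c=snap('wrist','k%d.png'%i)
    q=pix(c,[.567,.186,.02])[0]; hsv=cv2.cvtColor(im,cv2.COLOR_BGR2HSV)
    m=(hsv[:,:,1]<60)&(hsv[:,:,2]>130); mm=np.zeros_like(m); x,y=q.astype(int); r=75; mm[max(0,y-r):y+r,x-r:x+r]=m[max(0,y-r):y+r,x-r:x+r]
    cn=quad(mm,9)[0]; box=cv2.boxPoints(cv2.minAreaRect(cn)); print(rect(c,cn,.034)[0:],rect(c,cn,.044)[1:3])
    box=box[np.argsort(np.arctan2(*(box-box.mean(0)).T[::-1]))]; V.append((c,box))
    cv2.drawContours(im,[box.astype(int)],-1,(0,0,255),1); cv2.imwrite('pics/kk%d.png'%i,cv2.resize(im[max(0,y-70):max(0,y-70)+140,x-70:x+70],(260,260)))
cv2.imwrite('pics/kk.png',np.hstack([cv2.imread('pics/kk%d.png'%i) for i in range(3)]))
P=[]
for c,b in V: # projection matrices on undistorted normalised points
    R,t,K,D=c; P.append((np.c_[R.T,-R.T@t],cv2.undistortPoints(b.reshape(-1,1,2).astype(float),K,D).reshape(-1,2).T))
for i,j in((0,1),(1,2),(0,2)):
    X=cv2.triangulatePoints(P[i][0],P[j][0],P[i][1],P[j][1]); print(i,j,(X[:3]/X[3]).T.round(4).tolist())
```

```text
(array([0.56667517, 0.18550722]), 0.08414749145507812, 0.029890722274780273, np.float64(0.32563905426436124)) (0.08208811950683594, 0.02915916633605957)
(array([0.56597394, 0.18445178]), 0.0858013916015625, 0.028741153717041015, np.float64(0.32456253797272394)) (0.08388178253173828, 0.028098085403442382)
(array([0.56699146, 0.18453546]), 0.08420508575439453, 0.02873228645324707, np.float64(0.33099284029326115)) (0.08214451599121093, 0.02802916717529297)
0 1 [[0.5439, 0.1982, 0.2569], [0.6155, 0.1993, -0.0102], [0.5203, 0.1992, 0.5079], [0.5259, 0.1767, 0.1234]]
1 2 [[0.5638, 0.1852, 0.209], [0.6014, 0.1942, 0.0888], [0.5846, 0.1792, -0.528], [0.5248, 0.171, 0.0155]]
0 2 [[0.5212, 0.1855, 0.0257], [0.6021, 0.2125, 0.0274], [0.6121, 0.1849, 0.0334], [0.5311, 0.1573, 0.0317]]
```

View pics/kk.png

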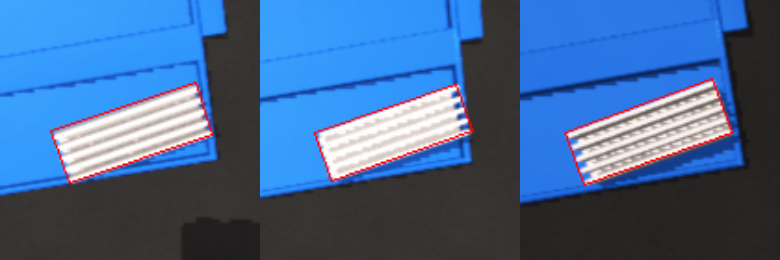

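All three views show the piece lying flat within its lane (outline 84x29 mm, tops at z≈0.03). I'll pick it and gauge it.

Run:
```python
from h import *
pick(np.array([.5666,.185]),.327,.056)
wd=bot.get_gripper_width()
if not .022<wd<.031: raise SystemExit('check width')
to_gauge(-.110); slide(-.110,28,.084)
bot.move_pose(gp(-.08,.26)+[0,-.1,0],rot(np.pi/2)); bot.wait(.2)
snap('wrist','w8.png')
```

```text
down hit=False t78.2 w56.0 f0 [0.5668 0.1851 0.0174] [-0.4  1.2 -0.3]
grip t78.5 w26.7 f60 [0.5667 0.1852 0.0173] [-1.7  0.4  5.3]
lift t79.9 w26.2 f59 [0.5663 0.1849 0.1393] [ 0.4 -0.2 -0.9]
above infeed t81.6 w26.6 f59 [0.4749 0.0024 0.0504] [ 0.6  0.3 -2. ]
hit True
infeed t82.6 w26.6 f60 [0.4739 0.002  0.0213] [-0.7 -0.4  6. ]
contact True
slid t84.8 w26.6 f60 [ 0.5468 -0.0106  0.0215] [-0.8  0.5  3.8]
lead at stop +1.5 mm [-0.03652998  0.00059792]
behind t88.4 w-0.2 f0 [0.4713 0.0028 0.0139] [ 0.3  0.3 -0.6]
push True
pushed t89.7 w-0.2 f0 [ 0.4939 -0.0017  0.0129] [ 0.5 -0.7 -0.6]
lead est +0.9
```

View pics/w8.png

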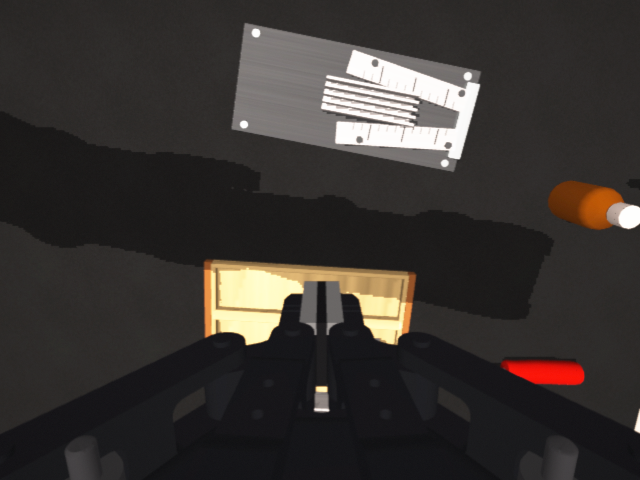

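The third piece is wedged along the slot, lead at px ~(417,112). On to the medium bay's near half.

Run:
```python
from h import *
unload(28,.084,-.048)
bot.move_pose(np.array([.40,-.28,.36]),rot(0));bot.wait(.3); im,c=snap('wrist')
a=im[0:300,150:550]
look_tray('t9.png'); st('end')
cv2.imwrite('pics/m9.png',np.hstack([a,cv2.imread('pics/t9.png')[20:320,200:600]]))
```

```text
hit False
regrip t96.7 w26.8 f59 [ 0.5465 -0.0108  0.0221] [-0.5  0.5  5. ]
lift t98.5 w26.7 f60 [ 0.5211 -0.0066  0.1392] [ 0.1 -0.1 -1.2]
over bay t99.6 w26.6 f60 [ 0.4387 -0.2685  0.1199] [ 0.2  1.4 -1.2]
hit True
placed t101.1 w26.5 f61 [ 0.4379 -0.2699  0.0181] [-1.1  1.   7.4]
left t102.7 w44.0 f0 [ 0.4369 -0.2693  0.1493] [ 0.6 -0.5 -0.1]
end t107.7 w43.9 f0 [0.4901 0.1996 0.3601] [ 0.2 -1.   0.4]
```

View pics/m9.png

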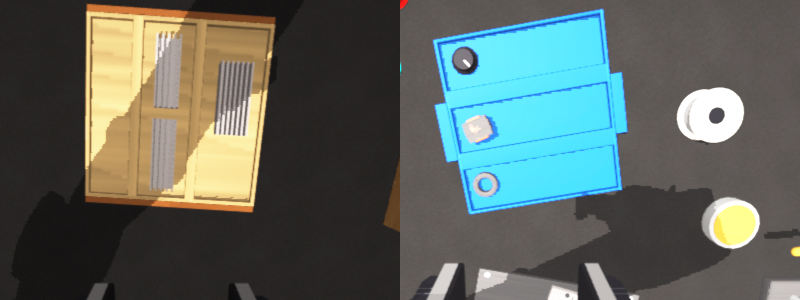

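Both 28 mm pieces lie end to end in the medium bay and the 36 mm piece is in the wide bay. All the scrap is still in the tray.

```bash
python3 -c "
from plant import bot
print(bot.sign_off())"
```

```text
the job is handed in; nothing more can be done
None
```

I gauged all three offcuts in order and racked them (the left and right lanes' 28 mm pieces in the medium bay, the middle lane's 36 mm piece in the wide bay), left the scrap in the tray, and handed the job in at about 108 s; no verdict was returned.

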